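# Set the idler block and hold the belt tensioner back

### The arm

A 7-joint arm with a two-finger parallel gripper is mounted at the origin on a cart in front of the work surface, level with it; the furniture and walls round the work are solid. World frame = base frame: x ahead of the robot, y to its left, z up, the work surface at z = 0. Lengths are in m, angles in rad, forces in N, time in s.
With the tool pointing down it reaches from about 0.425 to 0.875 m from the base axis. Payload 4.7 kg.
Tool frame: the origin (TCP) lies midway between the tips of the shut fingers; the grasp point (between the pads) lies 19 mm behind it; x points along the fingers, y is the direction in which the jaws open and shut, and the axes are right-handed (so a half turn about x gives the same grasp; the last joint's range is limited). The gripper opens to 87 mm and grips with 3 to 60 N. Pads are 19 mm wide; open, the fingers measure 117 mm over their backs; the gripper's body (75 mm by 190 mm) begins 51 mm behind the grasp point.
Start: joints at [1.271, 0.321, -0.07, 1.45, 0.023, 1.371, -0.057], TCP at [0.201, -0.618, 0.223] pointing down, gripper open.
Joint ranges: [-2.86, 2.86], [-0.3, 2.09], [-1.38, 1.24], [0.06, 2.45], [-1.56, 4.7], [0.09, 2.05], [-2.69, 2.69]. Speed limits (rad/s): [2.57, 2.57, 3.14, 3.14, 3.14, 3.14, 3.14].

### API

Orientations are given as a rotation vector (axis times angle).
In Python, from bench import ctrl gives the robot as it stands. The module is installed in compiled form; this text tells all that it offers.
- The arm moves only by the tool servo_tool, never from a script. Its arguments are lists of equal length, an entry for each row: "dp": the shift along the tool's x, y, z in units of 25 mm (1.0 is 25 mm), a list of three; "yaw": the turn about the tool's x in units of 6 degrees (1.0 is 6 degrees). A call has exactly 5 rows; each row shifts and turns the commanded pose from where the row before left it, along the tool's axes as they then stand; what a row does not reach is not made up. A row lasts 1/10 s, in which the tool goes at most 50 mm and 8.59 degrees, less where a joint would pass 70% of its speed; a pose out of reach is approached as far as the arm can. A call is refused whole if a number of a shift passes 1 or a number of a turn 1, either way. A call with a gripper value outside its range is refused whole. "fingers" is the opening, from 0 (shut) to 1 (fully open), set as the call begins (left out, the last holds). The fingers move at their own pace and stop on an object; "grip_force" is the grip in N (left out, the last holds). Time passes only in rows, so rows that do not move let the fingers close, or fill a call up. It gives the time, the measured TCP pose, the force and the opening at its end, in the units of the state.
- ctrl.get_state(): the state, without advancing time (a new reading comes with each control period).
- ctrl.get_image(name): name is "scene" or "top" or "wrist"; returns (picture, depth): 420x560x3 uint8, red, green, blue; 420x560 float32, m along the optical axis (not along the pixel's ray), 0 where there is no reading.
- ctrl.camera_info(name): a dict with "fx", "fy", "cx", "cy" (pixels), "distortion" ([k1, k2, p1, p2, k3] as OpenCV has them; the pictures are not rectified), "extrinsics" (4x4, takes a point from world to camera coordinates); the wrist camera has in their place "hand_eye" (4x4, takes a point from camera to tool coordinates, whose origin is the TCP and whose axes are the tool frame's). Camera axes: x right, y down, z forward; pixel columns grow to the right and rows downward; lengths in m; the calibration is good to about 2 mm. A picture is of the moment at which its call begins: read the wrist's pose just before it. camera_info takes no time and is no camera call.
- ctrl.close_job(): hands the job in, once; it reports no verdict.
Trained networks look in the newest picture that a camera, given by its name, has taken for a name from the list of things; names that differ only in an ending like _2 or _b are one class to them, and where a whole thing is asked for, a point or a joint stands for the part that bears it (a point fixed in the world has none). Each returns a list of dicts, best first, with "score" (0 to 1); they miss things now and then, are a little off and sometimes report something else, mostly with a low value. They report only what shows in the picture. A call takes as long as a camera call. They do not tell look-alikes from the thing itself.
- ctrl.search_frame(camera, label): "extent" ([left, top, right, bottom] in pixels, round what is visible of it).
- ctrl.cut_out(camera, label): "region" (420x560 bool, what is visible of it) and "extent" ([left, top, right, bottom] in pixels, round what is visible of it).
The state is a dict: "time": time; "joint_positions": joint angles; "qd": joint speeds; "joint_torque": joint torques, N m; "position": TCP position; "tool_rot": TCP orientation; "ft_force": force on the tool from outside, world axes, zero at the start; "torque": the same for the moment, N m; "grip_width": opening from 0.0 (shut) to 1.0 (fully open).
Only numpy, scipy, OpenCV 4.12 (cv2) and the standard library are available. Lean on these libraries where they do the work, as an engineer would, in place of code of your own. Each camera call takes 0.05 s, during which the arm holds its last target.

### The job

The bottle roller's belt drive is about to get a new belt: stand the loose idler block upright on the drive's base plate, in line with and midway between the two pulleys, its long side along the line from pulley to pulley, and let go of it. Then push the sprung tensioner arm back (away from the pulleys) by its upright pin, past the ratchet click until the pawl has dropped in behind the tooth, and finish while still holding it there with the fingers, because the spring throws it back as soon as it is let go. Leave the block where you set it and do not disturb the vial, bung, marker and dish that stand around.

Things in the scene. Friction and masses are not known exactly. Their poses are not given: they have to be found in the camera images.
- belt_drive: Open belt drive, screwed down: grey base plate, 10 mm thick, x -85 to +105, y -115 to +115 mm of the origin on its underside. Two equal dark grey pulleys (48 mm across, tops 50 mm above the worktop) at x -45, y -85 and +85 mm; the tensioner arm lies behind them. x points from pulleys to arm (away from the robot, turned up to 0.3 rad), y along the pulleys' line, z up.
- midway (a point): The point on the upper face of the base plate (10 mm above the worktop) midway between the two pulleys' axes, where the centre of the idler block's underside belongs. Axes as belt_drive.
- idler_block: Loose aluminium block with a small steel roller on top, about 0.18 kg. Block 30 mm in its x, 56 mm in its y (long side), 40 mm high; with the roller (26 mm across) 58 mm high in all. Origin at the centre of the underside, z up. Starts on the worktop to the right of the drive. Grip it across its 30 mm width.
- tension_arm (a joint): Swing of the dark steel tensioner arm, rad. 0 = at rest (start); grows as the pin end goes back in the drive's +x (anticlockwise from above); stop at 0.56. From pivot the pin lies at (110 sin q, -110 cos q) mm in the drive's x, y. Spring at the pin: 4 N at rest, 6.5 N at 0.5, tooth adds 1 N. Tooth crest at 0.25, pawl down behind it at 0.5. It does not lock: let go, the arm springs back.
- pawl (a joint): Lift in m of the sprung pawl slider, the small steel slider with a black button at the arm's hub, which rides on the ratchet teeth: 0 with the arm at rest, about 0.0025 on the crest of the tooth (arm at 0.25), back to 0 with the arm at 0.5 and beyond.
- pin (a point): Point on the axis of the tensioner arm's upright steel pin, 12 mm below its top. The pin is 14 mm in diameter and stands free from 24 to 78 mm above the worktop; this point is at 56 mm. It may be pushed from the front or pinched from above.
- pivot (a point): Axis of the tensioner arm's hinge (vertical), on the upper face of the base plate.
- vial: Bystander: screw-capped vial, 30 mm across, 58 mm high, to the left of the drive. Origin at the centre of its underside.
- bung: Bystander: brown bung, 38 mm across, 26 mm high, to the left of the drive. Origin at the centre of its underside.
- marker: Bystander: marker pen lying behind the drive, 134 x 37 x 16 mm. Origin at the centre of its underside.
- petri_dish: Bystander: glass dish, 90 mm across, 14 mm high, on the worktop's far right. Origin at the centre of its underside.
Mind the look-alikes: they are no part of the job. Leave any green look-alike of the idler_block alone.

How it is judged:
By the outcome, as a careful person would: the job done as asked, in the order asked, and still so for the second after the job is handed in, while the arm keeps its last pose, push and grip.
It also fails if it takes over 45 s, if anything falls off the work surface, if the arm or the gripper's body presses on something with over 40 N, if the wrist force passes 120 N, or if a joint passes its speed limit or range.

## Working session

There is one attempt and no reset: what is moved stays moved. The work goes in short steps, Python scripts to look and compute and a tool call to move; the robot and the scene stay as the last step left them, time stands still between calls to the robot, and variables do not carry over. Pictures are saved under pics/ and viewed, and the job is handed in when it is done.

Besides the shell and the picture viewer there is one more tool, called after "Request:" by a JSON object that holds its "name" and its "arguments". servo_tool: Moves the arm, as the interface text tells. Its arguments: {"type":"object","properties":{"dp":{"type":"array","items":{"type":"array","items":{"type":"number"}}},"yaw":{"type":"array","items":{"type":"number"}},"fingers":{"type":"number"},"grip_force":{"type":"number"}},"required":["dp","yaw"]}

```bash
mkdir -p pics; cat > h.py <<'E'
import numpy as np, cv2
from bench import ctrl
def snap(n,f):
    im,d=ctrl.get_image(n); cv2.imwrite('pics/'+f,im[:,:,::-1]); np.save('pics/'+f[:-4]+'.npy',d); return im,d
E
python3 - <<'E'
from h import *
s=ctrl.get_state(); print(s['time'],s['position'],s['tool_rot'],s['ft_force'],s['grip_width'])
snap('top','t0.png'); snap('scene','s0.png')
for n in ('top','scene','wrist'): print(n,ctrl.camera_info(n))
E
```

```text
0.0 [ 0.20041997 -0.61774816  0.22148069] [ 2.05243615  0.32670431 -2.05322988] [ 0.51704697 -0.45332406  0.59081555] 1.0002649898672464
top {'fx': 442.6036271534774, 'fy': 442.6036271534774, 'cx': 279.2803735745824, 'cy': 204.9347885287657, 'distortion': array([-0.03673005,  0.        ,  0.        ,  0.        ,  0.        ]), 'extrinsics': array([[ 2.60648015e-04, -9.99993482e-01,  3.60122957e-03,
         1.14407645e-01],
       [-9.98582607e-01, -4.51945884e-04, -5.32219234e-02,
         5.62776792e-01],
       [ 5.32232040e-02, -3.58225302e-03, -9.98576215e-01,
         1.04809971e+00],
       [ 0.00000000e+00,  0.00000000e+00,  0.00000000e+00,
         1.00000000e+00]])}
scene {'fx': 409.49192820028753, 'fy': 409.49192820028753, 'cx': 289.9229229592696, 'cy': 211.26953066480576, 'distortion': array([0.0377879, 0.       , 0.       , 0.       , 0.       ]), 'extrinsics': array([[ 0.9606152 , -0.27765349,  0.01126853, -0.54083195],
       [-0.23768128, -0.84197754, -0.48433607,  0.25053418],
       [ 0.14396545,  0.46258227, -0.87480946,  0.7846542 ],
       [ 0.        ,  0.        ,  0.        ,  1.        ]])}
wrist {'fx': 359.12951001467627, 'fy': 359.12951001467627, 'cx': 278.96310212548536, 'cy': 210.2031118433347, 'distortion': array([0.00041963, 0.        , 0.        , 0.        , 0.        ]), 'hand_eye': array([[ 1.83674520e-04, -2.66389111e-01,  9.63865555e-01,
        -1.61205218e-01],
       [ 9.99999936e-01,  3.44432787e-04, -9.53674129e-05,
         3.88975731e-04],
       [-3.06582059e-04,  9.63865511e-01,  2.66389157e-01,
        -7.25316610e-02],
       [ 0.00000000e+00,  0.00000000e+00,  0.00000000e+00,
         1.00000000e+00]])}
```

View pics/t0.png

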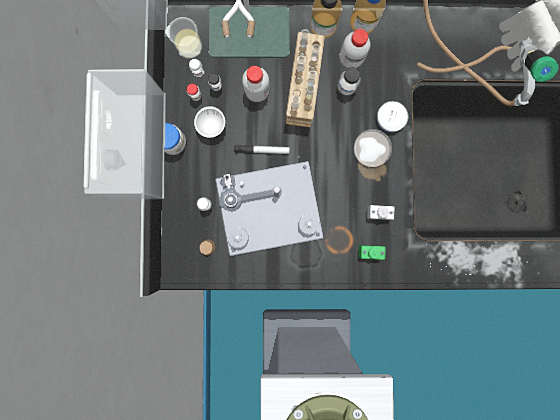

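View pics/s0.png

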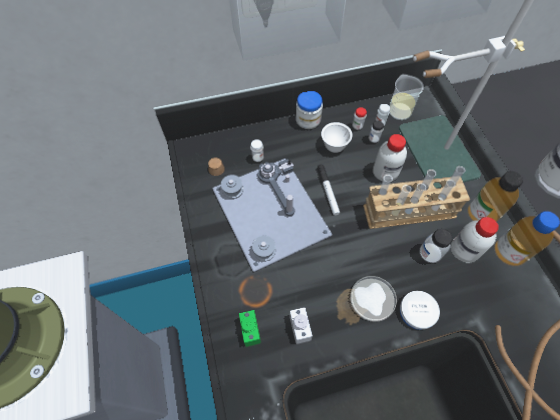

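```bash
cat >> h.py <<'E'
def px2w(cam,uv,z):
    c=ctrl.camera_info(cam); K=np.array([[c['fx'],0,c['cx']],[0,c['fy'],c['cy']],[0,0,1]])
    E=c['extrinsics']; R=E[:3,:3]; t=E[:3,3]
    p=cv2.undistortPoints(np.array(uv,float).reshape(-1,1,2),K,c['distortion']).reshape(-1,2)
    o=-R.T@t; r=np.c_[p,np.ones(len(p))]@R
    z=np.broadcast_to(z,len(p)); return o+r*((z-o[2])/r[:,2])[:,None]
def w2px(cam,P):
    c=ctrl.camera_info(cam); K=np.array([[c['fx'],0,c['cx']],[0,c['fy'],c['cy']],[0,0,1]])
    E=c['extrinsics']; return cv2.projectPoints(np.array(P,float).reshape(-1,3),cv2.Rodrigues(E[:3,:3])[0],E[:3,3],K,c['distortion'])[0].reshape(-1,2)
def cloud(cam,d):
    c=ctrl.camera_info(cam); K=np.array([[c['fx'],0,c['cx']],[0,c['fy'],c['cy']],[0,0,1]])
    v,u=np.mgrid[:420,:560]; p=cv2.undistortPoints(np.stack([u,v],-1).reshape(-1,1,2).astype(float),K,c['distortion']).reshape(-1,2)
    P=np.c_[p,np.ones(len(p))]*d.reshape(-1,1); E=c['extrinsics']
    return ((P-E[:3,3])@E[:3,:3]).reshape(420,560,3)
E
python3 - <<'E'
from h import *
im=cv2.imread('pics/t0.png'); d=np.load('pics/t0.npy')
cv2.imwrite('pics/t0a.png',cv2.resize(im[150:265,190:335],None,fx=5,fy=5,interpolation=cv2.INTER_CUBIC))
cv2.imwrite('pics/t0b.png',cv2.resize(im[190:270,340:420],None,fx=7,fy=7,interpolation=cv2.INTER_CUBIC))
for l in ('idler_block','belt_drive','pin','tension_arm','pawl','pivot'):
    try:
        for r in ctrl.cut_out('top',l)[:3]:
            m=r['region']; v,u=np.nonzero(m); print(l,round(r['score'],2),r['extent'],m.sum(),u.mean(),v.mean())
    except Exception as e: print(l,e)
X=cloud('top',d)
for u,v in [(238,238),(309,226),(277,190),(381,213),(372,214),(391,214),(270,215),(340,215)]: print(u,v,X[v,u].round(4))
E
```

```text
idler_block 0.75 [361.6, 246.5, 383.6, 256.2] 294 371.96938775510205 251.12244897959184
idler_block 0.58 [364.6, 204.5, 393.3, 219.5] 387 379.77260981912144 211.83462532299743
belt_drive 0.62 [215.0, 165.0, 324.0, 253.2] 7330 268.9032742155525 207.8106412005457
pin 0.61 [219.3, 183.5, 283.3, 213.3] 643 244.4556765163297 196.40435458786936
tension_arm 0.66 [219.1, 182.9, 281.9, 207.4] 693 243.7907647907648 196.2958152958153
tension_arm 0.37 [365.7, 204.7, 392.8, 219.7] 366 379.6475409836066 211.65573770491804
pawl 0.66 [222.7, 175.0, 233.3, 186.0] 79 227.77215189873417 179.67088607594937
pivot 0.66 [214.0, 159.1, 325.3, 255.7] 7524 268.9084263689527 207.69218500797447
238 238 [0.4842 0.2101 0.0509]
309 226 [0.5121 0.0454 0.0432]
277 190 [0.5931 0.12   0.0789]
381 213 [ 0.5419 -0.1201  0.0577]
372 214 [ 0.5401 -0.1026  0.0417]
391 214 [ 0.5402 -0.1477  0.0402]
270 215 [0.5386 0.1369 0.0119]
340 215 [ 0.5391 -0.0336 -0.0024]
```

View pics/t0a.png

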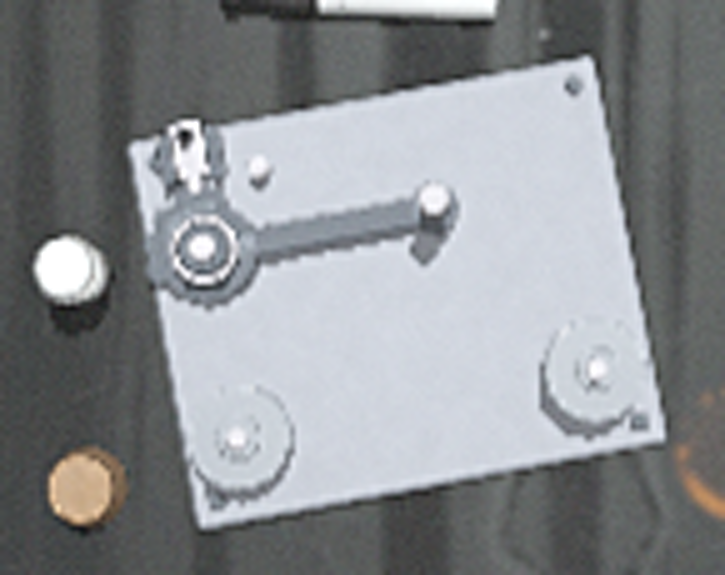

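View pics/t0b.png

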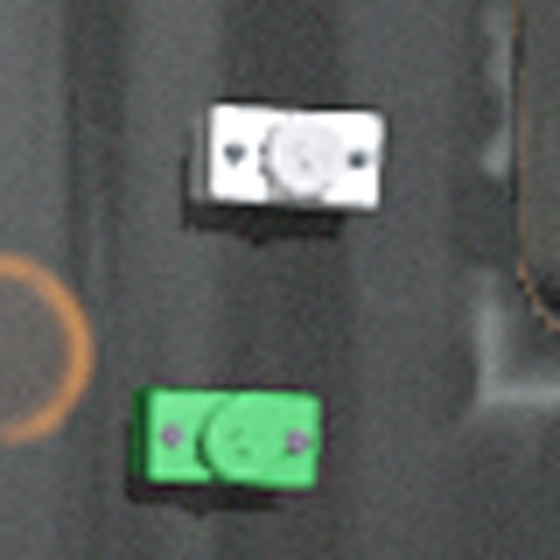

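```bash
python3 - <<'E'
from h import *
f=lambda a,s,o:(np.array(a,float)+.5)/s-.5+np.array(o)
pl=px2w('top',f([(237,437),(597,370)],5,(190,150)),.050); print('pul',pl.round(4),np.linalg.norm(pl[0]-pl[1]),'mid',pl.mean(0).round(4))
e=pl[0]-pl[1]; psi=np.arctan2(-e[0],e[1]); print('psi from pulleys',psi)
c=px2w('top',f([(130,142),(590,57),(665,440),(200,528)],5,(190,150)),.010); print('corners',c.round(4))
print('sides',[np.linalg.norm(c[i]-c[(i+1)%4]).round(4) for i in range(4)])
e=c[0]+c[3]-c[1]-c[2]; e2=c[0]+c[1]-c[2]-c[3]; psi2=np.arctan2(-e[0],e[1]);psi3=np.arctan2(e2[1],e2[0]); print(psi2,psi3)
p=(psi2+psi3)/2; R=np.array([[np.cos(p),-np.sin(p)],[np.sin(p),np.cos(p)]])
print('mid from plate',c.mean(0)[:2]+R@[-.055,0])
pin=px2w('top',f([(435,198)],5,(190,150)),.078);pv=px2w('top',f([(202,246)],5,(190,150)),.055); print('pin',pin,'piv',pv,np.linalg.norm((pin-pv)[0,:2]))
print('pin in drive', R.T@(pin[0,:2]-c.mean(0)[:2]-R@[-.01,0]))
for o in ([(211,103),(383,108),(379,211),(209,206)],):
  b=px2w('top',f(o,7,(340,190)),.040); print('block',b.round(4),b.mean(0)); print([np.linalg.norm(b[i]-b[(i+1)%4]).round(4) for i in range(4)])
  e=b[0]+b[3]-b[1]-b[2]; e2=b[0]+b[1]-b[2]-b[3]; print('yaw',np.arctan2(-e[0],e[1]),np.arctan2(e2[1],e2[0]))
  print('roller',px2w('top',f([(306,158)],7,(340,190)),.058))
s=ctrl.get_state()
print(cv2.Rodrigues(s['tool_rot'])[0].round(3),s['time'])
X=cloud('top',np.load('pics/t0.npy'))
# depth points cluster of block top/drive surfaces
m=(X[...,2]>.034)&(X[...,2]<.046); m[:200]=0;m[225:]=0;m[:,:360]=0;m[:,400:]=0
print(m.sum(),X[m].mean(0),(X[m].min(0)+X[m].max(0))/2)
E
```

```text
pul [[0.4865 0.2125 0.05  ]
 [0.5176 0.0458 0.05  ]] 0.16954107143653024 mid [0.5021 0.1292 0.05  ]
psi from pulleys 0.18408884935278735
corners [[0.6282 0.2688 0.01  ]
 [0.6698 0.0459 0.01  ]
 [0.4844 0.0104 0.01  ]
 [0.4422 0.2337 0.01  ]]
sides [np.float64(0.2267), np.float64(0.1888), np.float64(0.2273), np.float64(0.1893)]
0.1855479044462214 0.18765397668390452
mid from plate [0.50209682 0.12949688]
pin [[0.59501785 0.12090939 0.078     ]] piv [[0.5747462  0.22870689 0.055     ]] 0.10968701202478179
pin in drive [ 0.04471482 -0.02567712]
block [[ 0.563  -0.0978  0.04  ]
 [ 0.5614 -0.1558  0.04  ]
 [ 0.5268 -0.154   0.04  ]
 [ 0.5284 -0.0968  0.04  ]] [ 0.54489515 -0.12611725  0.04      ]
[np.float64(0.0581), np.float64(0.0346), np.float64(0.0573), np.float64(0.0346)]
yaw -0.028994032116866873 -0.04106958904533518
roller [[ 0.54387895 -0.12531968  0.058     ]]
[[-0.     0.309 -0.951]
 [ 0.    -0.951 -0.309]
 [-1.    -0.     0.   ]] 0.4
202 [ 0.54578466 -0.1227368   0.04019338] [ 0.54619384 -0.12533143  0.0395526 ]
```

```bash
cat >> h.py <<'E'
def plan(tgt,ang,nrows=None,pose=None,vmax=24):
    """tgt world TCP, ang world angle of tool y; prints calls"""
    s=ctrl.get_state(); p=np.array(s['position']); R=cv2.Rodrigues(np.array(s['tool_rot']))[0]
    print('t',s['time'],'pos',p.round(4),'ang',np.arctan2(R[1,1],R[0,1]).round(4),'tilt',R[:,0].round(3),'F',np.round(s['ft_force'],1),'w',s['grip_width'])
    a0=np.arctan2(R[1,1],R[0,1]); da=(ang-a0+np.pi)%(2*np.pi)-np.pi
    tgt=np.array(tgt)
    n=nrows or 5
    while True:
        rows=[];yaws=[];ok=True;RR=R.copy();q=p.copy()
        for i in range(n):
            st=(tgt-q)/(n-i); dp=np.round(RR.T@st/.025,2); y=round(-np.degrees(da)/n/6,2)
            if abs(dp).max()>1 or abs(y)>1: ok=False
            rows.append(dp.tolist());yaws.append(y); q=q+RR@dp*.025; RR=RR@cv2.Rodrigues(np.array([np.radians(6*y),0,0]))[0]
        if ok or nrows: break
        n+=5
    for i in range(0,n,5): print('dp',rows[i:i+5],'yaw',yaws[i:i+5])
    print('end',q.round(4))
E
python3 -c "
from h import *
plan([.5447,-.1258,.15],-.033)"
```

```text
t 0.4 pos [ 0.2006 -0.6182  0.2224] ang -1.257 tilt [-0.  0. -1.] F [ 0.4 -1.1  0.1] w 0.9990155663095714
dp [[0.12, -0.58, -0.77], [0.12, -0.54, -0.79], [0.12, -0.5, -0.82], [0.12, -0.46, -0.84], [0.12, -0.42, -0.87]] yaw [np.float64(-0.47), np.float64(-0.47), np.float64(-0.47), np.float64(-0.47), np.float64(-0.47)]
dp [[0.11, -0.38, -0.88], [0.12, -0.33, -0.9], [0.11, -0.29, -0.92], [0.12, -0.24, -0.93], [0.11, -0.19, -0.94]] yaw [np.float64(-0.47), np.float64(-0.47), np.float64(-0.47), np.float64(-0.47), np.float64(-0.47)]
dp [[0.12, -0.15, -0.95], [0.11, -0.1, -0.96], [0.12, -0.05, -0.96], [0.11, -0.01, -0.96], [0.12, 0.04, -0.96]] yaw [np.float64(-0.47), np.float64(-0.47), np.float64(-0.47), np.float64(-0.47), np.float64(-0.47)]
dp [[0.11, 0.09, -0.96], [0.12, 0.13, -0.95], [0.11, 0.18, -0.94], [0.12, 0.23, -0.93], [0.11, 0.27, -0.92]] yaw [np.float64(-0.47), np.float64(-0.47), np.float64(-0.47), np.float64(-0.47), np.float64(-0.47)]
dp [[0.12, 0.32, -0.91], [0.11, 0.36, -0.89], [0.12, 0.41, -0.87], [0.11, 0.45, -0.85], [0.12, 0.49, -0.83]] yaw [np.float64(-0.47), np.float64(-0.47), np.float64(-0.47), np.float64(-0.47), np.float64(-0.47)]
end [ 0.5446 -0.1259  0.15  ]
```

Request:
{"name": "servo_tool", "arguments": {"dp": [[0.12,-0.58,-0.77],[0.12,-0.54,-0.79],[0.12,-0.5,-0.82],[0.12,-0.46,-0.84],[0.12,-0.42,-0.87]], "yaw": [-0.47,-0.47,-0.47,-0.47,-0.47], "fingers": 0.7}}

```text
time: 0.9
position: [0.2699, -0.519, 0.2075]
tool_rot: [1.903, 0.549, -1.903]
ft_force: [0.3, -0.4, -0.2]
grip_width: 0.717
```

Request:
{"name": "servo_tool", "arguments": {"dp": [[0.11,-0.38,-0.88],[0.12,-0.33,-0.9],[0.11,-0.29,-0.92],[0.12,-0.24,-0.93],[0.11,-0.19,-0.94]], "yaw": [-0.47,-0.47,-0.47,-0.47,-0.47]}}

```text
time: 1.4
position: [0.3392, -0.4197, 0.1931]
tool_rot: [1.744, 0.747, -1.744]
ft_force: [-0.3, -0.3, 0.2]
grip_width: 0.702
```

Request:
{"name": "servo_tool", "arguments": {"dp": [[0.12,-0.15,-0.95],[0.11,-0.1,-0.96],[0.12,-0.05,-0.96],[0.11,-0.01,-0.96],[0.12,0.04,-0.96]], "yaw": [-0.47,-0.47,-0.47,-0.47,-0.47]}}

```text
time: 1.9
position: [0.4081, -0.3212, 0.1786]
tool_rot: [1.577, 0.92, -1.577]
ft_force: [1.5, -0.4, 0.5]
grip_width: 0.703
```

Tracking is accurate; continuing.

Request:
{"name": "servo_tool", "arguments": {"dp": [[0.11,0.09,-0.96],[0.12,0.13,-0.95],[0.11,0.18,-0.94],[0.12,0.23,-0.93],[0.11,0.27,-0.92]], "yaw": [-0.47,-0.47,-0.47,-0.47,-0.47]}}

```text
time: 2.4
position: [0.4767, -0.2229, 0.1643]
tool_rot: [1.404, 1.07, -1.404]
ft_force: [0.3, 0.6, 0.6]
grip_width: 0.703
```

Request:
{"name": "servo_tool", "arguments": {"dp": [[0.12,0.32,-0.91],[0.11,0.36,-0.89],[0.12,0.41,-0.87],[0.11,0.45,-0.85],[0.12,0.49,-0.83]], "yaw": [-0.47,-0.47,-0.47,-0.47,-0.47]}}

```text
time: 2.9
position: [0.5458, -0.1243, 0.1498]
tool_rot: [1.226, 1.198, -1.226]
ft_force: [0.8, -0.4, -0.6]
grip_width: 0.698
```

```bash
cat >> h.py <<'E'
def w2wrist(P,s):
    c=ctrl.camera_info('wrist'); K=np.array([[c['fx'],0,c['cx']],[0,c['fy'],c['cy']],[0,0,1]])
    T=np.eye(4);T[:3,:3]=cv2.Rodrigues(np.array(s['tool_rot']))[0];T[:3,3]=s['position']
    E=np.linalg.inv(T@c['hand_eye']); return cv2.projectPoints(np.array(P,float).reshape(-1,3),cv2.Rodrigues(E[:3,:3])[0],E[:3,3],K,c['distortion'])[0].reshape(-1,2)
E
python3 - <<'E'
from h import *
plan([.5447,-.1258,.006],-.033,nrows=10)
s=ctrl.get_state(); im,d=snap('wrist','w1.png'); im=im[:,:,::-1].copy()
c,sn=np.cos(-.033),np.sin(-.033)
P=[[.5447+c*x-sn*y,-.1258+sn*x+c*y,.04] for x,y in((.015,.028),(.015,-.028),(-.015,-.028),(-.015,.028))]
cv2.polylines(im,[w2wrist(P,s).round().astype(int)],True,(0,0,255)); cv2.imwrite('pics/w1a.png',im)
E
```

```text
t 2.9 pos [ 0.5458 -0.1243  0.1498] ang -0.0225 tilt [ 0. -0. -1.] F [ 0.8 -0.4 -0.6] w 0.6976898462110969
dp [[0.58, -0.0, 0.01], [0.57, -0.0, 0.01], [0.58, -0.01, 0.01], [0.57, -0.0, 0.0], [0.58, -0.01, 0.01]] yaw [np.float64(0.01), np.float64(0.01), np.float64(0.01), np.float64(0.01), np.float64(0.01)]
dp [[0.57, -0.0, 0.0], [0.58, -0.01, 0.01], [0.57, -0.0, 0.0], [0.58, -0.01, 0.01], [0.57, -0.0, 0.0]] yaw [np.float64(0.01), np.float64(0.01), np.float64(0.01), np.float64(0.01), np.float64(0.01)]
end [ 0.5448 -0.1258  0.0061]
```

View pics/w1a.png

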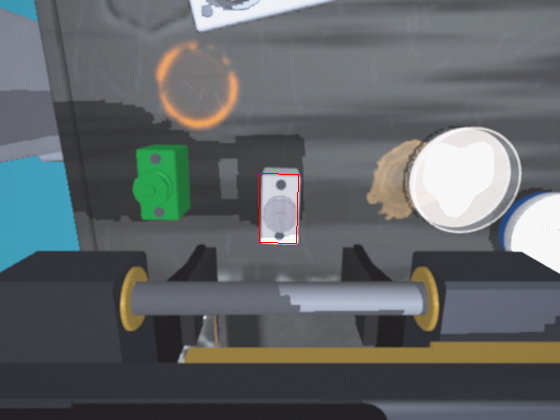

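Request:
{"name": "servo_tool", "arguments": {"dp": [[0.57,0,0.01],[0.57,0,0.01],[0.57,-0.01,0.01],[0.57,0,0.01],[0.57,-0.01,0.01]], "yaw": [0.02,0.02,0.02,0.02,0.02]}}

```text
time: 3.45
position: [0.5434, -0.1279, 0.0771]
tool_rot: [1.237, 1.191, -1.238]
ft_force: [0.4, 0.9, 0.2]
grip_width: 0.697
```

Request:
{"name": "servo_tool", "arguments": {"dp": [[0.57,0,0.0],[0.57,0,0.01],[0.57,0,0.0],[0.57,0,0],[0.57,0,0]], "yaw": [0,0,0,0,0]}}

```text
time: 3.95
position: [0.5441, -0.1274, 0.0064]
tool_rot: [1.236, 1.191, -1.236]
ft_force: [0.7, 0.1, 0.1]
grip_width: 0.702
```

Request:
{"name": "servo_tool", "arguments": {"dp": [[0,0,0.0],[0,0,0],[0,0,0.0],[0,0,0],[0,0,0]], "yaw": [0,0,0,0,0], "fingers": 0, "grip_force": 20}}

```text
time: 4.45
position: [0.5449, -0.1276, 0.0083]
tool_rot: [1.237, 1.19, -1.235]
ft_force: [0.0, -0.2, 0.1]
grip_width: 0.341
```

Request:
{"name": "servo_tool", "arguments": {"dp": [[0,0,0.0],[0,0,0],[0,0,0.0],[0,0,0],[0,0,0]], "yaw": [0,0,0,0,0]}}

```text
time: 4.95
position: [0.5449, -0.1276, 0.0083]
tool_rot: [1.237, 1.19, -1.236]
ft_force: [0.4, 0.3, 6.0]
grip_width: 0.345
```

Request:
{"name": "servo_tool", "arguments": {"dp": [[-0.5,0,0],[-0.9,0,0],[-0.9,0,0],[-0.9,0,0],[-0.9,0,0]], "yaw": [0,0,0,0,0]}}

```text
time: 5.45
position: [0.5431, -0.1273, 0.1107]
tool_rot: [1.236, 1.193, -1.238]
ft_force: [0.7, -0.2, -1.3]
grip_width: 0.343
```

```bash
python3 -c "
from h import *
plan([.5024,.1275,.11],.186,nrows=15)"
```

```text
t 5.45 pos [ 0.5431 -0.1273  0.1107] ang -0.0369 tilt [-0.002  0.    -1.   ] F [ 0.7 -0.2 -1.3] w 0.34251278983411687
dp [[0.0, -0.13, -0.67], [0.0, -0.12, -0.68], [0.0, -0.11, -0.68], [0.0, -0.1, -0.68], [0.0, -0.09, -0.68]] yaw [np.float64(-0.14), np.float64(-0.14), np.float64(-0.14), np.float64(-0.14), np.float64(-0.14)]
dp [[0.0, -0.09, -0.68], [0.0, -0.07, -0.68], [0.0, -0.07, -0.69], [0.0, -0.05, -0.69], [0.01, -0.05, -0.69]] yaw [np.float64(-0.14), np.float64(-0.14), np.float64(-0.14), np.float64(-0.14), np.float64(-0.14)]
dp [[0.0, -0.03, -0.69], [0.01, -0.03, -0.69], [0.0, -0.01, -0.69], [0.01, -0.01, -0.68], [0.0, 0.01, -0.69]] yaw [np.float64(-0.14), np.float64(-0.14), np.float64(-0.14), np.float64(-0.14), np.float64(-0.14)]
end [0.5024 0.1276 0.1101]
```

Request:
{"name": "servo_tool", "arguments": {"dp": [[0,-0.13,-0.67],[0,-0.12,-0.68],[0,-0.11,-0.68],[0,-0.1,-0.68],[0,-0.09,-0.68]], "yaw": [-0.14,-0.14,-0.14,-0.14,-0.14]}}

```text
time: 5.95
position: [0.5299, -0.0403, 0.1091]
tool_rot: [1.18, 1.229, -1.182]
ft_force: [0.0, -0.3, -1.3]
grip_width: 0.348
```

Request:
{"name": "servo_tool", "arguments": {"dp": [[0,-0.09,-0.68],[0,-0.07,-0.68],[0,-0.07,-0.69],[0,-0.05,-0.69],[0,-0.05,-0.69]], "yaw": [-0.14,-0.14,-0.14,-0.14,-0.14]}}

```text
time: 6.45
position: [0.5169, 0.0439, 0.1101]
tool_rot: [1.127, 1.259, -1.127]
ft_force: [-0.3, 0.1, -1.4]
grip_width: 0.344
```

Request:
{"name": "servo_tool", "arguments": {"dp": [[0,-0.03,-0.69],[0,-0.03,-0.69],[0,-0.01,-0.69],[0,-0.01,-0.68],[0,0.01,-0.69]], "yaw": [-0.14,-0.14,-0.14,-0.14,-0.14]}}

```text
time: 6.95
position: [0.5032, 0.1288, 0.11]
tool_rot: [1.072, 1.291, -1.073]
ft_force: [1.1, -0.6, -1.6]
grip_width: 0.344
```

Request:
{"name": "servo_tool", "arguments": {"dp": [[0,0,0],[0,0,0],[0,0,0],[0,0,0],[0,0,0]], "yaw": [0,0,0,0,0]}}

```text
time: 7.45
position: [0.5037, 0.1265, 0.11]
tool_rot: [1.074, 1.289, -1.075]
ft_force: [0.3, 0.7, -2.0]
grip_width: 0.341
```

```bash
python3 - <<'E'
from h import *
plan([.5024,.1275,.022],.186,nrows=5)
s=ctrl.get_state(); im,d=snap('wrist','w2.png'); im=im[:,:,::-1].copy()
a=.186;c,sn=np.cos(a),np.sin(a)
g=lambda x,y,z:[.5021+c*x-sn*y,.1293+sn*x+c*y,z]
z=s['position'][2]-.0083
P=[g(x,y,z+.04) for x,y in((.015,.028),(.015,-.028),(-.015,-.028),(-.015,.028))]
cv2.polylines(im,[w2wrist(P,s).round().astype(int)],True,(0,0,255))
for y in (.085,-.085):
  q=w2wrist([g(.024*np.cos(t),y+.024*np.sin(t),.05) for t in np.linspace(0,6.28,40)],s); cv2.polylines(im,[q.round().astype(int)],True,(0,0,255))
cv2.imwrite('pics/w2a.png',im)
E
```

```text
t 7.45 pos [0.5037 0.1265 0.11  ] ang 0.1814 tilt [-0. -0. -1.] F [ 0.3  0.7 -2. ] w 0.3408798159680686
dp [[0.7, -0.01, -0.01], [0.7, -0.01, -0.01], [0.71, -0.01, -0.01], [0.7, -0.01, -0.01], [0.71, -0.0, -0.01]] yaw [np.float64(-0.01), np.float64(-0.01), np.float64(-0.01), np.float64(-0.01), np.float64(-0.01)]
end [0.5025 0.1276 0.022 ]
```

View pics/w2a.png

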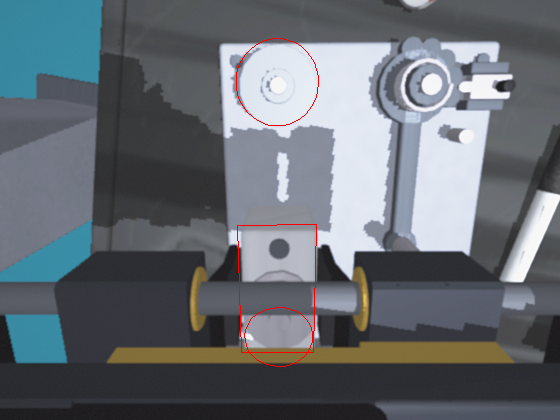

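Request:
{"name": "servo_tool", "arguments": {"dp": [[0.7,-0.01,-0.01],[0.7,-0.01,-0.01],[0.7,-0.01,0],[0.7,0,0],[0.7,0,0]], "yaw": [-0.01,-0.01,-0.01,-0.01,-0.01]}}

```text
time: 8.0
position: [0.5028, 0.1273, 0.0219]
tool_rot: [1.07, 1.292, -1.07]
ft_force: [-0.2, -0.2, -1.3]
grip_width: 0.343
```

Request:
{"name": "servo_tool", "arguments": {"dp": [[0.03,0,0],[0.03,0,0],[0.03,0,0],[0,0,0],[0,0,0]], "yaw": [0,0,0,0,0]}}

```text
time: 8.5
position: [0.5032, 0.1278, 0.021]
tool_rot: [1.07, 1.291, -1.069]
ft_force: [-0.4, 0.3, -1.6]
grip_width: 0.342
```

Request:
{"name": "servo_tool", "arguments": {"dp": [[0.03,0,0],[0.03,0,0],[0,0,0],[0,0,0],[0,0,0]], "yaw": [0,0,0,0,0]}}

```text
time: 9.0
position: [0.5026, 0.1278, 0.0187]
tool_rot: [1.069, 1.292, -1.07]
ft_force: [-0.6, -0.1, -0.9]
grip_width: 0.345
```

Request:
{"name": "servo_tool", "arguments": {"dp": [[0.03,0,0],[0.02,0,0],[0,0,0],[0,0,0],[0,0,0]], "yaw": [0,0,0,0,0]}}

```text
time: 9.5
position: [0.5028, 0.1278, 0.0183]
tool_rot: [1.069, 1.292, -1.07]
ft_force: [-2.2, -0.5, 6.7]
grip_width: 0.339
```

Request:
{"name": "servo_tool", "arguments": {"dp": [[0,0,0],[0,0,0],[0,0,0],[0,0,0],[0,0,0]], "yaw": [0,0,0,0,0], "fingers": 0.6}}

```text
time: 10.0
position: [0.5026, 0.1277, 0.0174]
tool_rot: [1.069, 1.292, -1.07]
ft_force: [-0.8, -0.7, 0.4]
grip_width: 0.587
```

Request:
{"name": "servo_tool", "arguments": {"dp": [[-0.2,0,0],[-0.8,0,0],[-0.9,0,0],[-0.9,0,0],[-0.9,0,0]], "yaw": [0,0,0,0,0]}}

```text
time: 10.5
position: [0.5026, 0.1279, 0.1112]
tool_rot: [1.069, 1.292, -1.069]
ft_force: [0.0, -0.3, -0.3]
grip_width: 0.599
```

Request:
{"name": "servo_tool", "arguments": {"dp": [[-0.9,0,0.9],[-0.9,0,0.9],[0,0,0.9],[0,0,0.9],[0,0,0.9]], "yaw": [0,0,0,0,0]}}

```text
time: 11.0
position: [0.5239, 0.0164, 0.1557]
tool_rot: [1.069, 1.291, -1.069]
ft_force: [1.0, 0.5, -1.3]
grip_width: 0.602
```

```bash
python3 - <<'E'
from h import *
s=ctrl.get_state(); print(s['time'],s['position'])
im,d=snap('wrist','w3.png'); im=im[:,:,::-1].copy()
a=.186;c,sn=np.cos(a),np.sin(a)
g=lambda x,y,z:[.5021+c*x-sn*y,.1293+sn*x+c*y,z]
P=[g(x,y,.05) for x,y in((.015,.028),(.015,-.028),(-.015,-.028),(-.015,.028))]
cv2.polylines(im,[w2wrist(P,s).round().astype(int)],True,(0,0,255))
cv2.imwrite('pics/w3a.png',im)
im,d=snap('top','t3.png'); cv2.imwrite('pics/t3a.png',cv2.resize(im[150:265,190:335,::-1],None,fx=5,fy=5,interpolation=cv2.INTER_CUBIC))
E
```

```text
11.0 [0.52393315 0.01640851 0.15569649]
```

View pics/w3a.png

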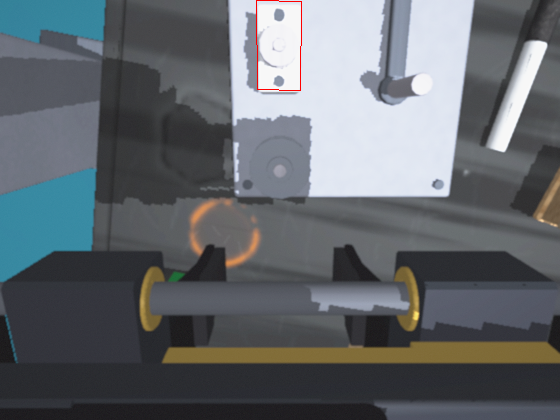

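View pics/t3a.png

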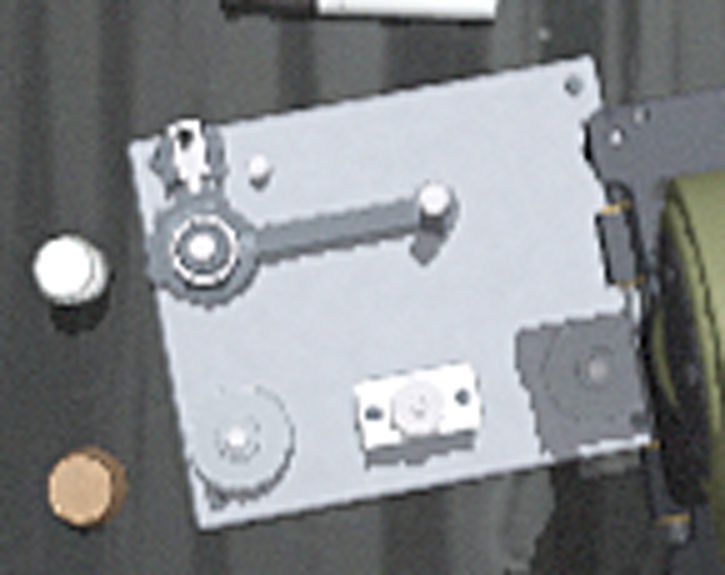

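```bash
python3 - <<'E'
from h import *
f=lambda a,s,o:(np.array(a,float)+.5)/s-.5+np.array(o)
b=px2w('top',f([(356,386),(473,363),(483,422),(365,447)],5,(190,150)),.05); print(b.round(4),b.mean(0))
e=b[0]+b[3]-b[1]-b[2]; e2=b[0]+b[1]-b[2]-b[3]; print('yaw',np.arctan2(-e[0],e[1]),np.arctan2(e2[1],e2[0]))
h=px2w('top',f([(373,413),(463,397)],5,(190,150)),.05); print(h,h.mean(0)); e=h[0]-h[1]; print(np.arctan2(-e[0],e[1]))
print(px2w('top',f([(419,404)],5,(190,150)),.068))
E
```

```text
[[0.5101 0.1575 0.05  ]
 [0.5208 0.1033 0.05  ]
 [0.4935 0.0987 0.05  ]
 [0.482  0.1533 0.05  ]] [0.50159926 0.12820825 0.05      ]
yaw 0.2015282623033247 0.1581565848270695
[[0.49765415 0.14961858 0.05      ]
 [0.50506361 0.10796012 0.05      ]] [0.50135888 0.12878935 0.05      ]
0.17602148624983457
[[0.50189762 0.12815746 0.068     ]]
```

```bash
python3 - <<'E'
from h import *
X=cloud('top',np.load('pics/t0.npy')); d=np.load('pics/t0.npy')
for a in (.186,.45,.716):
  q=a-.186; Rp=lambda t:np.array([[np.cos(t),-np.sin(t)],[np.sin(t),np.cos(t)]])
  pin=np.array([.5747,.2287])+Rp(.186)@(.11*np.array([np.sin(q),-np.cos(q)]))
  L=(X[...,:2]-pin)@Rp(a)
  m=(d>0)&(abs(L[...,0])<.11)&(abs(L[...,1])<.055); print(a,pin.round(4),'max z under body',X[m][:,2].max())
plan([.595,.121,.13],.186,nrows=10)
E
```

```text
0.186 [0.595  0.1206] max z under body 0.08147442470101364
0.45 [0.6225 0.1297] max z under body 0.08147442470101364
0.716 [0.6469 0.1457] max z under body 0.08147442470101364
t 11.1 pos [0.5242 0.0133 0.1552] ang 0.1827 tilt [ 0.    -0.002 -1.   ] F [0.5 0.9 0.7] w 0.5982739224560624
dp [[0.1, 0.36, -0.37], [0.1, 0.36, -0.37], [0.1, 0.36, -0.37], [0.1, 0.36, -0.37], [0.1, 0.35, -0.37]] yaw [np.float64(-0.0), np.float64(-0.0), np.float64(-0.0), np.float64(-0.0), np.float64(-0.0)]
dp [[0.1, 0.36, -0.37], [0.1, 0.35, -0.38], [0.1, 0.36, -0.37], [0.1, 0.35, -0.38], [0.1, 0.36, -0.37]] yaw [np.float64(-0.0), np.float64(-0.0), np.float64(-0.0), np.float64(-0.0), np.float64(-0.0)]
end [0.5951 0.121  0.13  ]
```

Request:
{"name": "servo_tool", "arguments": {"dp": [[0.2,0.72,-0.74],[0.2,0.72,-0.75],[0.2,0.72,-0.75],[0.2,0.71,-0.74],[0.2,0.71,-0.74]], "yaw": [0,0,0,0,0], "fingers": 0.5}}

```text
time: 11.6
position: [0.5943, 0.1276, 0.1301]
tool_rot: [1.069, 1.293, -1.068]
ft_force: [-0.6, -0.0, 0.6]
grip_width: 0.501
```

Request:
{"name": "servo_tool", "arguments": {"dp": [[0,0,0],[0,0,0],[0,0,0],[0,0,0],[0,0,0]], "yaw": [0,0,0,0,0]}}

```text
time: 12.1
position: [0.5942, 0.1243, 0.1304]
tool_rot: [1.07, 1.291, -1.071]
ft_force: [-1.3, -0.8, 0.4]
grip_width: 0.499
```

```bash
python3 - <<'E'
from h import *
plan([.595,.1207,.037],.186,nrows=5)
s=ctrl.get_state()
im,d=snap('wrist','w4.png'); im=im[:,:,::-1].copy()
q=w2wrist([[.595+.007*np.cos(t),.1207+.007*np.sin(t),.078] for t in np.linspace(0,6.28,20)],s)
print(q.mean(0)); cv2.polylines(im,[q.round().astype(int)],True,(0,0,255))
cv2.imwrite('pics/w4a.png',im)
E
```

```text
t 12.1 pos [0.5942 0.1243 0.1304] ang 0.1867 tilt [ 0.    -0.001 -1.   ] F [-1.3 -0.8  0.4] w 0.4993023583434211
dp [[0.75, 0.0, 0.03], [0.75, 0.0, 0.03], [0.74, 0.0, 0.03], [0.75, 0.0, 0.03], [0.74, 0.0, 0.02]] yaw [np.float64(0.0), np.float64(0.0), np.float64(0.0), np.float64(0.0), np.float64(0.0)]
end [0.5949 0.1208 0.0371]
[279.91940081 236.36090464]
```

View pics/w4a.png

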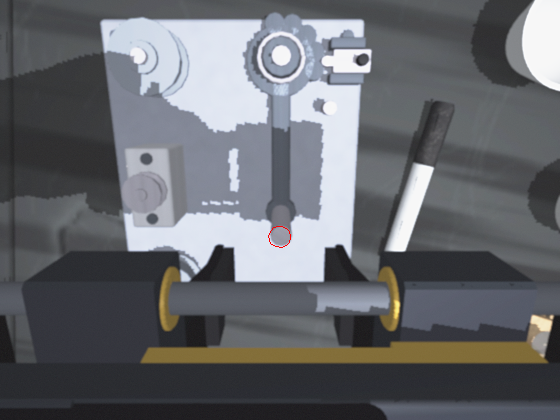

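Request:
{"name": "servo_tool", "arguments": {"dp": [[0.75,0,0.03],[0.75,0,0.03],[0.75,0,0.03],[0.75,0,0.03],[0.75,0,0.02]], "yaw": [0,0,0,0,0]}}

```text
time: 12.65
position: [0.595, 0.1213, 0.0358]
tool_rot: [1.07, 1.291, -1.07]
ft_force: [-0.4, 0.5, -0.3]
grip_width: 0.499
```

Request:
{"name": "servo_tool", "arguments": {"dp": [[0,0,0],[0,0,0],[0,0,0],[0,0,0],[0,0,0]], "yaw": [0,0,0,0,0], "fingers": 0, "grip_force": 15}}

```text
time: 13.15
position: [0.5959, 0.1221, 0.0373]
tool_rot: [1.071, 1.291, -1.068]
ft_force: [0.4, -0.1, 0.3]
grip_width: 0.16
```

Request:
{"name": "servo_tool", "arguments": {"dp": [[0,0,0],[0,0,0],[0,0,0],[0,0,0],[0,0,0]], "yaw": [0,0,0,0,0]}}

```text
time: 13.65
position: [0.5959, 0.122, 0.0371]
tool_rot: [1.07, 1.291, -1.068]
ft_force: [1.3, -0.9, 5.5]
grip_width: 0.157
```

Request:
{"name": "servo_tool", "arguments": {"dp": [[0,0.155,-0.003],[0,0.155,-0.003],[0,0.155,-0.003],[0,0.155,-0.003],[0,0.155,-0.003]], "yaw": [-0.337,-0.337,-0.337,-0.337,-0.337], "grip_force": 30}}

```text
time: 14.15
position: [0.6128, 0.1266, 0.0371]
tool_rot: [0.934, 1.361, -0.938]
ft_force: [-3.7, -2.2, 9.8]
grip_width: 0.152
```

Request:
{"name": "servo_tool", "arguments": {"dp": [[0,0.155,-0.003],[0,0.155,-0.003],[0,0.155,-0.003],[0,0.155,-0.003],[0,0.155,-0.003]], "yaw": [-0.337,-0.337,-0.337,-0.337,-0.337]}}

```text
time: 14.65
position: [0.6302, 0.1348, 0.037]
tool_rot: [0.799, 1.419, -0.804]
ft_force: [-3.9, -2.3, 9.6]
grip_width: 0.152
```

```bash
cat >> h.py <<'E'
def qest(p):
    v=np.array(p[:2])-[.5747,.2287]; return np.arctan2(v[1],v[0])+np.pi/2-.186, np.linalg.norm(v)
E
python3 -c "
from h import *
s=ctrl.get_state(); print(qest([.5957,.1220]),qest(s['position'])); plan(s['position'],.716,nrows=5)"
```

```text
(np.float64(0.008329744387717664), np.float64(0.1087469080020209)) (np.float64(0.34723737290315676), np.float64(0.10908834302344664))
t 14.65 pos [0.6302 0.1348 0.037 ] ang 0.5417 tilt [-0.002 -0.002 -1.   ] F [-3.9 -2.3  9.6] w 0.15168301887023564
dp [[0.0, 0.0, 0.0], [0.0, 0.0, 0.0], [0.0, 0.0, 0.0], [0.0, 0.0, 0.0], [0.0, 0.0, 0.0]] yaw [np.float64(-0.33), np.float64(-0.33), np.float64(-0.33), np.float64(-0.33), np.float64(-0.33)]
end [0.6302 0.1348 0.037 ]
```

Request:
{"name": "servo_tool", "arguments": {"dp": [[0,0.155,-0.003],[0,0.155,-0.003],[0,0.155,-0.003],[0,0.155,-0.003],[0,0.155,-0.003]], "yaw": [-0.337,-0.337,-0.337,-0.337,-0.337]}}

```text
time: 15.15
position: [0.6458, 0.1456, 0.0371]
tool_rot: [0.663, 1.467, -0.669]
ft_force: [-4.6, -3.4, 10.6]
grip_width: 0.15
```

Request:
{"name": "servo_tool", "arguments": {"dp": [[0,0,0],[0,0,0],[0,0,0],[0,0,0],[0,0,0]], "yaw": [0,0,0,0,0]}}

```text
time: 15.65
position: [0.6457, 0.1456, 0.0371]
tool_rot: [0.665, 1.467, -0.67]
ft_force: [-4.2, -3.2, 9.5]
grip_width: 0.152
```

```bash
python3 -c "
from h import *
s=ctrl.get_state(); print(s['position'],s['ft_force'],qest(s['position']))
im,d=snap('top','t5.png'); cv2.imwrite('pics/t5a.png',cv2.resize(im[150:265,190:335,::-1],None,fx=5,fy=5,interpolation=cv2.INTER_CUBIC))
snap('wrist','w5.png');snap('scene','s5.png')
im=cv2.imread('pics/s5.png'); cv2.imwrite('pics/s5a.png',cv2.resize(im[120:270,190:350],None,fx=5,fy=4,interpolation=cv2.INTER_CUBIC))
"
```

```text
[0.64572193 0.14561661 0.03706941] [-4.17110306 -3.1610658   9.47265066] (np.float64(0.5212897199089945), np.float64(0.1093021704462225))
```

View pics/t5a.png

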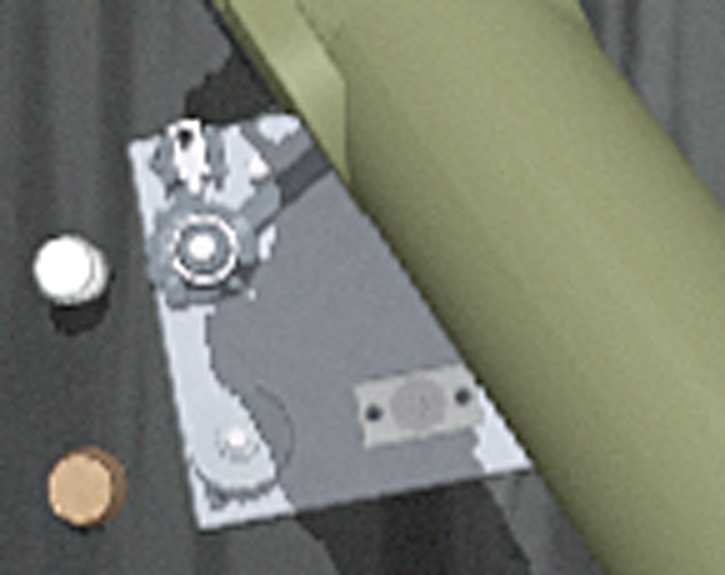

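View pics/w5.png

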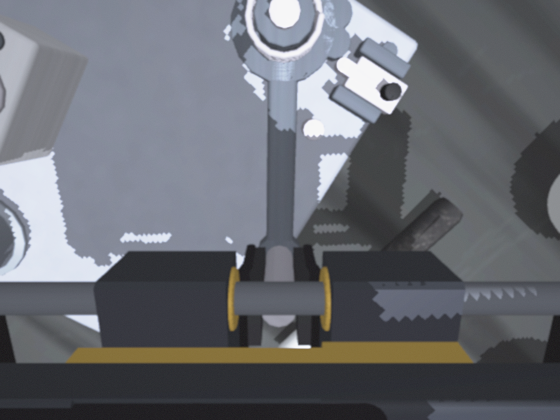

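View pics/s5a.png

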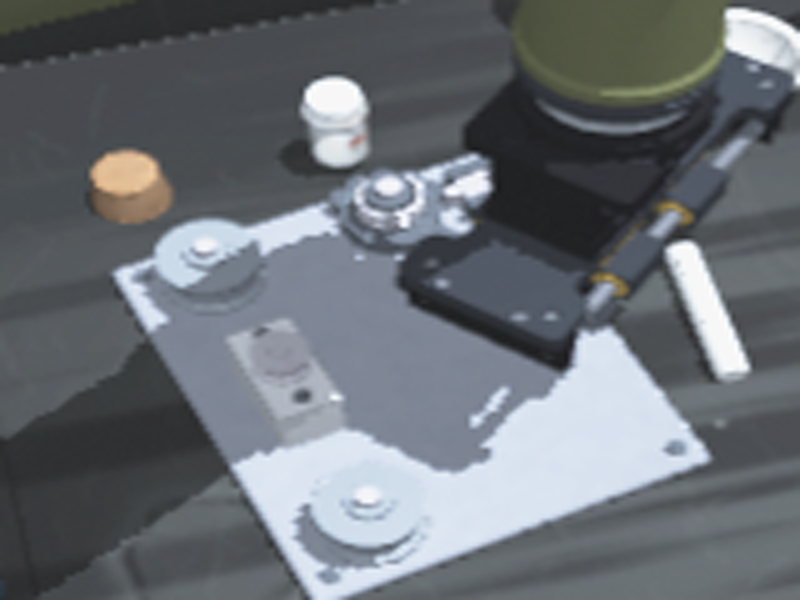

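Request:
{"name": "servo_tool", "arguments": {"dp": [[0,0.02,0],[0,0.02,0],[0,0.01,0],[0,0,0],[0,0,0]], "yaw": [-0.05,-0.05,-0.02,0,0]}}

```text
time: 16.3
position: [0.6466, 0.1463, 0.037]
tool_rot: [0.655, 1.47, -0.661]
ft_force: [-4.9, -3.5, 10.5]
grip_width: 0.153
```

```bash
python3 - <<'E'
from h import *
s=ctrl.get_state(); print(s['time'],s['position'],s['ft_force'],s['grip_width'],qest(s['position']))
im,d=snap('wrist','w6.png')
c=ctrl.camera_info('wrist'); v,u=np.mgrid[:420,:560]
P=np.stack([(u-c['cx'])/c['fx']*d,(v-c['cy'])/c['fy']*d,d,np.ones_like(d)],-1)
T=np.eye(4);R=cv2.Rodrigues(np.array(s['tool_rot']))[0];T[:3,:3]=R;T[:3,3]=s['position']
W=P@(T@c['hand_eye']).T
# beam: per-row centre by height band above plate, below 26mm
for vv in range(90,240,15):
  r=W[vv,240:325]; m=(r[:,2]>.015)&(r[:,2]<.03); 
  print(vv,m.sum(),r[m][:,:3].mean(0).round(4) if m.sum() else '', (np.nonzero(m)[0][[0,-1]]+240) if m.sum() else '')
E
```

```text
16.3 [0.64657082 0.14634409 0.0370356 ] [-4.91309599 -3.53318936 10.46041714] 0.152996957292903 (np.float64(0.5315177084251017), np.float64(0.10930649906711884))
90 30 [0.593  0.2082 0.0231] [268 297]
105 30 [0.5971 0.203  0.0229] [267 296]
120 42 [0.6045 0.2005 0.0239] [267 316]
135 46 [0.6099 0.1961 0.025 ] [267 321]
150 29 [0.6108 0.1872 0.0228] [267 295]
165 28 [0.6155 0.1817 0.0229] [267 294]
180 28 [0.6205 0.1761 0.0228] [267 294]
195 28 [0.6252 0.1701 0.0228] [266 293]
210 28 [0.6304 0.1643 0.0226] [266 293]
225 27 [0.6355 0.1582 0.0228] [266 292]
```

Request:
{"name": "servo_tool", "arguments": {"dp": [[0,0.02,0],[0,0.01,0],[0,0,0],[0,0,0],[0,0,0]], "yaw": [-0.04,-0.02,0,0,0]}}

```text
time: 16.85
position: [0.6471, 0.1468, 0.0371]
tool_rot: [0.65, 1.471, -0.656]
ft_force: [-4.7, -3.0, 10.1]
grip_width: 0.153
```

```bash
python3 - <<'E'
from h import *
s=ctrl.get_state(); print(s['time'],s['position'],s['ft_force'],s['grip_width'],qest(s['position']),abs(np.array(s['qd'])).max())
a=cv2.imread('pics/t0.png').astype(int)
im,d=snap('top','t7.png'); b=im[:,:,::-1].astype(int)
# pawl, vial, bung unchanged? block
for n,(x0,y0,x1,y1) in dict(vial=(195,195,214,214),bung=(198,238,216,256),pawl=(218,172,236,188),marker_left=(232,144,262,156),green=(358,243,388,262)).items():
    print(n,abs(a-b)[y0:y1,x0:x1].mean())
cv2.imwrite('pics/t7a.png',im[:,:,::-1])
X=cloud('top',d)
v,u=np.mgrid[:420,:560]; m=(X[...,2]>.045)&(X[...,2]<.055)&(abs(X[...,0]-.502)<.03)&(abs(X[...,1]-.129)<.04)
print('block top',m.sum(),X[m].mean(0))
E
```

```text
16.85 [0.64713142 0.1467727  0.03705831] [-4.67260724 -3.02083508 10.08948337] 0.1529232006776785 (np.float64(0.5379573299256288), np.float64(0.10935443439991384)) 0.0010637230319825483
vial 2.588180978762696
bung 2.9598765432098766
pawl 6.880787037037037
marker_left 64.54444444444445
green 45.38070175438597
block top 209 [0.50229511 0.12904427 0.05018761]
```

View pics/t7a.png

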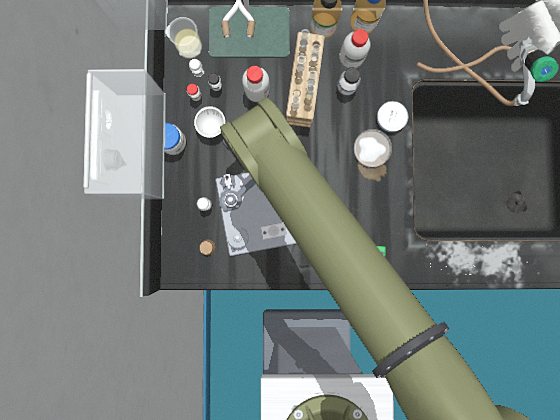

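```bash
python3 -c "
from h import *
print(ctrl.close_job())"
```

```text
the job is handed in; nothing more can be done
None
```

The block is standing on the base plate and released. The tensioner arm is held back past the click with the pin still pinched at 30 N. I handed the job in at about 17 s of the 45 s.

- **Idler block:** The top camera puts it within about 1 mm of midway. Its long side is along the pulley line to within about 0.02 rad. It was still there after the arm move.
- **Tensioner arm:** The fingertip position gives 0.538 rad. A direct look at the arm from the wrist camera gave about 0.52, taken just before a last nudge of about 0.007 rad. Both lie between 0.5 (pawl down) and the 0.56 stop, but they differ by about 0.01 rad.
- **Force:** Sideways force on the tool stayed at about 6 N, which fits the spring alone with no contact on the stop. The vertical reading sat near 10 N while the pin was gripped. I did not trace why; it is well under the limits.
- **Pawl:** I did not measure its lift directly. That it has dropped in is inferred from the arm angle.
- **Bystanders:** The vial and bung look unchanged in the top image. The arm hid part of the marker and the green look-alike at the end, so the before-and-after comparison told nothing there. The marker looked in place in an earlier scene picture. The dish looked undisturbed by eye in the last top view.

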